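# Weigh the nuts and pile the plates at the store counter

## Task

Make up the order on the counter: stand the empty plastic bowl in the middle of the scale's steel platter, let go of it and press the tare key, and only then put all the hexagon nuts lying loose on the counter (not the washer, nor the bolt, nor the stock in the blue bins) into the bowl and leave it there on the scale; do not tare again once there are nuts in the bowl. Also pile the two steel plates lying on the counter on top of the one in the order tray, so that all three make one square pile with their edges in line, inside the tray. Leave the coffee mug, the tape roll and the barcode scanner where they stand.

Things in the scene. Friction and masses are not known exactly. Their poses are not given: they have to be found in the camera images.
- scale: fixed counter scale in white plastic, 255 mm deep (x) by 180 mm wide (y), turned by its yaw; origin on the counter under the centre of the platter, local -x towards the operator (the robot), z up. From x = -90 to +90 mm the body carries the platter; in front of it, from x = -175 to -85 mm, is a console 36 to 55 mm high that slopes down towards the operator by 0.2 rad, with a display and four flat grey foil keys (dummies) at left and the one raised tare key at right
- platter (a point): centre of the top face of the scale's steel platter, a flat 170 x 170 mm square 72 mm above the counter, that does not move; axes as the scale's
- tare (a joint): travel of the tare key, m: 0 up, 0.004 fully down. Springs back by itself; starts to move at about 1 N and is fully down at about 3.5 N; it counts as pressed beyond 0.0025
- tare_top (a point): centre of the tare key's top face: the only raised key, grey, 24 mm (x) by 34 mm (y), standing 9 mm proud of the console at its right-hand end; it moves along its own z axis, which is tilted 0.2 rad from the vertical towards the operator, so pushing straight down works
- bowl: loose white plastic bowl, round, outer radius 70 mm at the rim and 46 mm at the foot, 55 mm high, wall 8 mm thick (inner radius 62 mm at the rim) and nearly upright in its top 30 mm, so the rim can be pinched from above; inner floor 6 mm above its underside; 0.16 to 0.26 kg. Origin at the centre of its underside, z up. Starts empty and upright on the counter
- nut1: loose galvanised steel hexagon nut: 36 mm across the flats, 41.6 mm across the corners, 19 mm high, 24 mm bore, about 110 g. Origin at its centre; z along the bore; two flats face along +x and -x, the others lie at 60 and 120 degrees to them. Starts flat on the counter. There are three to five nuts; an absent one reads None
- nut2: loose galvanised steel hexagon nut: 36 mm across the flats, 41.6 mm across the corners, 19 mm high, 24 mm bore, about 110 g. Origin at its centre; z along the bore; two flats face along +x and -x, the others lie at 60 and 120 degrees to them. Starts flat on the counter. There are three to five nuts; an absent one reads None
- nut3: loose galvanised steel hexagon nut: 36 mm across the flats, 41.6 mm across the corners, 19 mm high, 24 mm bore, about 110 g. Origin at its centre; z along the bore; two flats face along +x and -x, the others lie at 60 and 120 degrees to them. Starts flat on the counter. There are three to five nuts; an absent one reads None
- nut4: loose galvanised steel hexagon nut: 36 mm across the flats, 41.6 mm across the corners, 19 mm high, 24 mm bore, about 110 g. Origin at its centre; z along the bore; two flats face along +x and -x, the others lie at 60 and 120 degrees to them. Starts flat on the counter. There are three to five nuts; an absent one reads None
- nut5: loose galvanised steel hexagon nut: 36 mm across the flats, 41.6 mm across the corners, 19 mm high, 24 mm bore, about 110 g. Origin at its centre; z along the bore; two flats face along +x and -x, the others lie at 60 and 120 degrees to them. Starts flat on the counter. There are three to five nuts; an absent one reads None
- washer1: large loose steel washer, outer diameter 44 mm, 4 mm thick, lying flat among the nuts; not part of the order. Origin at the centre of its underside, z up
- tray: fixed shallow order tray of grey plastic, 180 x 150 mm (x, y), floor 4 mm thick, a lip all round 4 mm thick and 10 mm high above the counter. Origin on the counter under its centre, z up
- plate1: bare steel base plate, 90 x 56 x 10 mm (x, y, z) with two 13 mm holes on its long centre line, 0.3 to 0.45 kg. Origin at the centre of its underside, z up. This one starts in the tray, lying flat on its floor
- plate2: bare steel base plate, 90 x 56 x 10 mm (x, y, z) with two 13 mm holes on its long centre line, 0.3 to 0.45 kg. Origin at the centre of its underside, z up. Starts flat on the counter
- plate3: bare steel base plate, 90 x 56 x 10 mm (x, y, z) with two 13 mm holes on its long centre line, 0.3 to 0.45 kg. Origin at the centre of its underside, z up. Starts flat on the counter
- mug: bystander: blue mug, outer radius 40 mm, 95 mm high, with a handle; origin at the centre of its underside
- tape: bystander: roll of brown packing tape lying flat, outer radius 50 mm, 48 mm high; origin at the centre of its underside
- scanner: bystander: black hand-held barcode scanner lying on the counter, about 150 mm long and 66 mm wide, 48 mm high; origin under its middle
- bolt: bystander: loose hexagon bolt standing on its head, shank up: head 36 mm across flats and 15 mm high, shank 24 mm thick, 100 mm high in all; not part of the order. Origin at the centre of its underside
Things that resemble listed ones, but are neither listed nor needed, are in the scene too. What is shaped like the plate2 but yellow is not meant.

How it is judged:
By the outcome, as a careful person would: the job done as asked, in the order asked, and still so for the second after the job is handed in, with the robot touching nothing.
Of nut1, nut2, nut3, nut4, nut5 only 3 to 5 are there at a start; the rules pass over those that are not, and their reading is None.
At some moment in a run one of nut1, nut2, nut3, nut4, nut5, plate2, plate3 may be knocked a few centimetres aside while the robot is not near it.
Once in a run the grip may slacken for a moment while it holds something.
It also fails if it takes over 208 s, if anything falls off the work surface, if the arm or the gripper's body presses on something with over 40 N, if the wrist force passes 120 N, or if a joint passes its speed limit or range.

## Robot

A 6-joint arm with a two-finger parallel gripper is mounted at the origin on the work surface. World frame = base frame: x ahead of the robot, y to its left, z up, the work surface at z = 0. Lengths are in m, angles in rad, forces in N, time in s.
With the tool pointing down it reaches from about 0.35 to 0.975 m from the base axis. Payload 4.9 kg.
Tool frame: the origin (TCP) lies between the finger pads; the fingertips stand 14 mm ahead of it and the grasp point (between the pads) lies 5 mm behind it (manip.finger_overhang is the distance from the TCP to the fingertips, in m); z points along the fingers, y is the line along which they close (so a half turn about z gives the same grasp; the last joint's range is limited). The gripper opens to 85 mm and grips with 20 to 120 N. Pads are 22 mm wide; open, the fingers measure 114 mm over their backs; the gripper's body (76 mm by 85 mm) begins 54 mm behind the grasp point. The pads swing forward as they close: fully open they stand 13 mm farther back than shut.
Start: joints at [1.155, 0.053, 1.613, -0, 1.476, -0.119], TCP at [0.183, 0.598, 0.245] pointing down, gripper open.
Joint ranges: [-3.01, 3.01], [-1.01, 2.22], [0.06, 2.58], [-1.02, 4.17], [0.09, 2.62], [-3.14, 3.14]. Speed limits (rad/s): [2.57, 2.57, 3.14, 3.14, 3.14, 3.14].

## Interface

Orientations are given as a unit quaternion [w, x, y, z].
In Python, from plant import manip, grab_frame gives the robot as it stands.
- The arm moves only by the tool servo_tool, never from a script. Its argument "deltas" is a list that holds one entry, the list of rows, each a list of 5 numbers: the opening in per cent of the stroke, from 0 (shut) to 100 (fully open), then the shift along the world's x, y, z in m, then the turn about the world's z in degrees. A call has exactly 8 rows; each row shifts and turns the commanded pose from where the row before left it; what a row does not reach is not made up. A row lasts 1/10 s, in which the tool goes at most 50 mm and 8.59 degrees, less where a joint would pass 70% of its speed; a pose out of reach is approached as far as the arm can. A call is refused whole if a number of a shift passes 0.05 or a number of a turn 8.59, either way. A call with a gripper value outside its range is refused whole. The fingers move at their own pace and stop on an object; the grip force is fixed at half the most. Time passes only in rows, so rows that do not move let the fingers close, or fill a call up. It gives the time, the measured TCP pose, the force, the opening and the grip force at its end, in the units of the state.
- manip.state(): the state, without advancing time (a new reading comes with each control period).
- grab_frame(name): name is "scene" or "side" or "wrist"; returns a dict with "pixels" (400x640x3 uint8, red, green, blue), "z_map" (400x640 float32, m along the optical axis (not along the pixel's ray), 0 where there is no reading), "fx", "fy", "cx", "cy" (pixels), "rvec" (rotation vector, rad) and "tvec" (3), from world to camera coordinates, as OpenCV has them; the wrist camera has in their place "T_tool_cam" (4x4, takes a point from camera to tool coordinates, whose origin is the TCP and whose axes are the flange's). Camera axes: x right, y down, z forward; pixel columns grow to the right and rows downward; lengths in m; the calibration is good to about 2 mm. A picture is of the moment at which its call begins: read the wrist's pose just before it.
- manip.job_done(): hands the job in; it is judged then, once.
The state is a dict: "time": time; "joint_pos": joint angles; "joint_vel": joint speeds; "joint_efforts": joint torques, N m; "tool_pos": TCP position; "tool_rot": TCP orientation; "contact_force": force on the tool from outside, world axes, zero at the start; "ft_torque": the same for the moment, N m; "gripper_width": opening from 0.0 (shut) to 1.0 (fully open); "grasp_force": force on a finger pad.
Only numpy, scipy, OpenCV 4.12 (cv2) and the standard library are available. Lean on these libraries where they do the work, as an engineer would, in place of code of your own. Each camera call takes 0.05 s, during which the arm holds its last target. There are 200 camera calls.

## Working session

There is one attempt and no reset: what is moved stays moved. The work goes in short steps, Python scripts to look and compute and a tool call to move; the robot and the scene stay as the last step left them, time stands still between calls to the robot, and variables do not carry over. Pictures are saved under pics/ and viewed, at most 14 in all, crops included, and the job is handed in when it is done.

Besides the shell and the picture viewer there is one more tool, called after "Emit:" by a JSON object that holds its "fn" and its "kwargs". servo_tool: Moves the arm, as the interface text tells. Its arguments: {"type":"object","properties":{"deltas":{"type":"array"}},"required":["deltas"]}

```bash
ls; mkdir -p pics
cat > h.py <<'E'
import numpy as np, cv2
from plant import manip, grab_frame
from scipy.spatial.transform import Rotation as R
def cam(name):
    s=manip.state(); f=grab_frame(name)
    K=np.array([[f['fx'],0,f['cx']],[0,f['fy'],f['cy']],[0,0,1.]])
    if 'rvec' in f and name!='wrist':
        Rm=cv2.Rodrigues(np.array(f['rvec'],float))[0]; t=np.array(f['tvec'],float).ravel()
        Rw=Rm.T; o=-Rm.T@t
    else:
        q=s['tool_rot']; T=np.eye(4); T[:3,:3]=R.from_quat([q[1],q[2],q[3],q[0]]).as_matrix(); T[:3,3]=s['tool_pos']
        M=T@np.array(f['T_tool_cam']); Rw=M[:3,:3]; o=M[:3,3]
    return f,K,Rw,o
def ray(K,Rw,o,uv,z):
    uv=np.atleast_2d(np.array(uv,float)); d=np.c_[(uv[:,0]-K[0,2])/K[0,0],(uv[:,1]-K[1,2])/K[1,1],np.ones(len(uv))]@Rw.T
    return o+d*((z-o[2])/d[:,2])[:,None]
def cloud(f,K,Rw,o):
    v,u=np.mgrid[:400,:640]; z=f['z_map']
    P=np.stack([(u-K[0,2])/K[0,0]*z,(v-K[1,2])/K[1,1]*z,z],-1)@Rw.T+o
    P[z==0]=np.nan; return P
def save(f,n,im=None):
    cv2.imwrite('pics/'+n,cv2.cvtColor(f['pixels'] if im is None else im,cv2.COLOR_RGB2BGR))
E
python3 - <<'E'
from h import *
for n in ['scene','side','wrist']:
    f,K,Rw,o=cam(n); save(f,n+'0.png'); P=cloud(f,K,Rw,o)
    np.savez('/tmp/'+n+'0.npz',px=f['pixels'],P=P,K=K,Rw=Rw,o=o)
    print(n,o.round(3),Rw[:,2].round(2),K[0,0],np.isfinite(P[...,0]).mean())
print(manip.state())
E
```

```text
pics
scene [ 1.099 -0.995  1.099] [-0.36  0.67 -0.65] 503.75891530070993 0.99295703125
side [-0.115 -0.93   1.019] [ 0.43  0.64 -0.64] 512.7233049408966 0.992734375
wrist [0.106 0.621 0.373] [ 0.3  -0.09 -0.95] 322.8185948601266 0.996
{'time': 0.15, 'joint_pos': array([ 1.15497934e+00,  5.32278897e-02,  1.61401369e+00,  6.77923888e-05,
        1.47601964e+00, -1.19017544e-01]), 'joint_vel': array([-0.0006665 , -0.00111375, -0.00277519,  0.00151404,  0.0004934 ,
       -0.00036677]), 'joint_efforts': array([ 8.67388644e-05, -3.94243634e+01, -3.70721376e+01, -1.58809194e-04,
        4.77519512e-03,  4.95051108e-05]), 'tool_pos': array([0.18258513, 0.59723198, 0.2443104 ]), 'tool_rot': array([-2.52993872e-04,  1.47858781e-01,  9.89008131e-01, -7.95712686e-04]), 'contact_force': array([0.30815336, 0.86972906, 0.97763115]), 'ft_torque': array([ 0.03585525,  0.01402776, -0.00128812]), 'grasp_force': 0.0, 'gripper_width': 1.0005002457178307}
```

View pics/scene0.png

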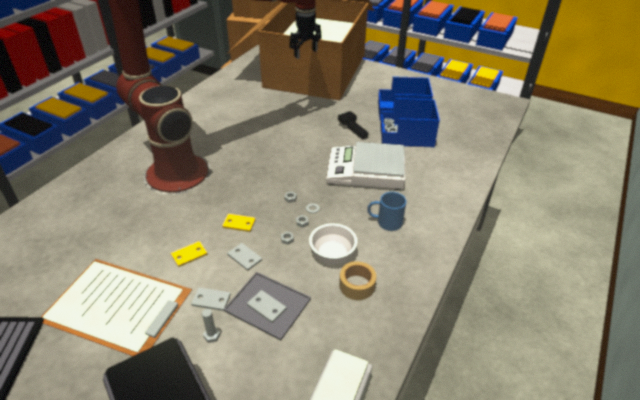

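View pics/side0.png

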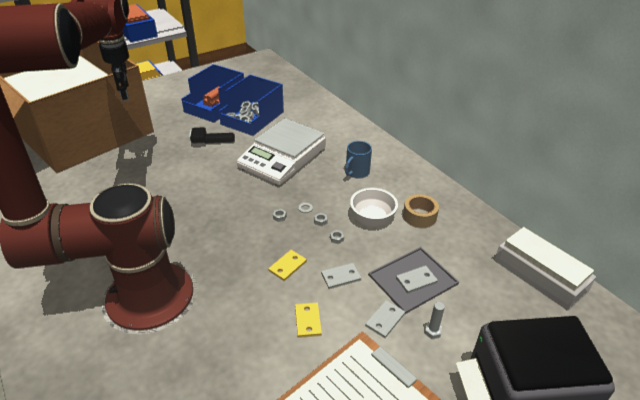

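The scene view shows three loose nuts at (290,197), (302,221) and (287,238), with the washer at (313,208). The grey plates are at (243,257) and (211,298), and the tray plate is at (266,304). The yellow plates at (239,222) and (189,253) are decoys, and the bolt at (210,325) is close to the second grey plate. Next I'll measure from the depth clouds.

Run:
```python
from h import *
pts={'scene':dict(n1=(290,197),n2=(302,221),n3=(287,238),w=(313,208),pA=(243,257),pB=(211,298),pT=(266,304),bolt=(210,315),bowl=(334,248),tape=(357,280),mug=(392,205),scale=(382,160),y1=(239,222),y2=(189,253)),
'side':dict(n1=(280,214),n2=(321,218),n3=(337,236),w=(306,208),pA=(341,275),pB=(385,318),pT=(417,278),bowl=(374,210),scale=(295,140))}
top={}
for n in ['scene','side']:
    D=np.load(f'/tmp/{n}0.npz'); P=D['P']
    print(n,{k:P[v-3:v+4,u-3:u+4].reshape(-1,3).mean(0).round(3).tolist() for k,(u,v) in pts[n].items()})
    # plane ortho at z=0: colour by height + image
    s=1000; H=np.zeros((760,760,3),np.uint8)
    x,y=np.meshgrid(np.linspace(0.28,.88,800),np.linspace(.36,-.44,800),indexing='xy')
    # ortho: cols = -y (left+), rows = -x
    xs=np.linspace(.95,.25,560); ys=np.linspace(.5,-.5,800)
    X,Y=np.meshgrid(xs,ys,indexing='ij'); Z=0.01
    c=(np.stack([X,Y,np.full_like(X,Z)],-1)-D['o'])@D['Rw']
    K=D['K']; u=c[...,0]/c[...,2]*K[0,0]+K[0,2]; v=c[...,1]/c[...,2]*K[1,1]+K[1,2]
    im=cv2.remap(D['px'],u.astype('f4'),v.astype('f4'),cv2.INTER_CUBIC)
    save(None,f'ortho_{n}.png',im)
```

```text
scene {'n1': [0.421, 0.07, 0.011], 'n2': [0.513, -0.009, 0.01], 'n3': [0.51, -0.095, 0.01], 'w': [nan, nan, nan], 'pA': [0.438, -0.223, 0.009], 'pB': [0.449, -0.386, 0.009], 'pT': [0.59, -0.334, 0.013], 'bolt': [0.518, -0.465, 0.074], 'bowl': [0.651, -0.059, 0.005], 'tape': [0.762, -0.132, -0.001], 'mug': [nan, nan, nan], 'scale': [0.632, 0.331, 0.071], 'y1': [0.342, -0.108, 0.009], 'y2': [0.292, -0.287, 0.009]}
side {'n1': [0.423, 0.072, 0.011], 'n2': [nan, nan, nan], 'n3': [0.512, -0.094, 0.009], 'w': [0.508, 0.063, 0.001], 'pA': [0.437, -0.219, 0.008], 'pB': [0.446, -0.388, 0.008], 'pT': [0.593, -0.338, 0.013], 'bowl': [0.672, -0.06, 0.004], 'scale': [nan, nan, nan]}
```

View pics/ortho_side.png

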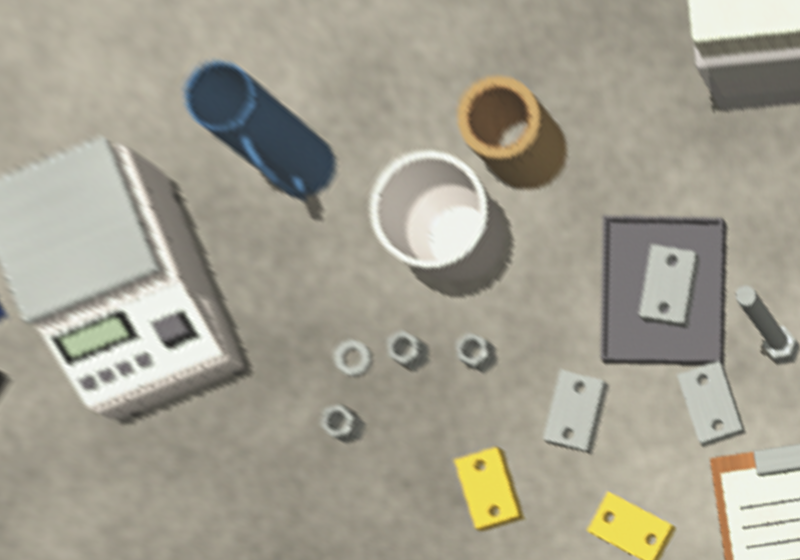

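The ortho view confirms three hex nuts, one flat washer ring at (352,357) px, two grey counter plates, the tray with its plate, the bowl, and the dark raised tare key at (173,330). Next I'll take precise numbers for all of them.

```bash
cat >> h.py <<'E'
def heights(P,cx,cy,r,z0,z1):
    m=(np.hypot(P[...,0]-cx,P[...,1]-cy)<r)&(P[...,2]>z0)&(P[...,2]<z1)
    return P[m]
def rect(p):
    (cx,cy),(w,h),a=cv2.minAreaRect((p[:,:2]*1000).astype('f4'))
    if w<h: w,h,a=h,w,a+90
    return np.round([cx,cy,w,h,(a+90)%180-90],1)
def circ(p):
    A=np.c_[2*p[:,:2],np.ones(len(p))]; s=np.linalg.lstsq(A,(p[:,:2]**2).sum(1),rcond=None)[0]
    return np.r_[s[:2],np.sqrt(s[2]+s[0]**2+s[1]**2)].round(4)
def clean(p,k=6,r=.006):
    from scipy.spatial import cKDTree
    n=[len(q)-1 for q in cKDTree(p).query_ball_point(p,r)]; return p[np.array(n)>=k]
E
python3 - <<'E'
from h import *
for n in ['scene','side']:
    D=np.load(f'/tmp/{n}0.npz'); P=D['P']; px=D['px'].astype(int)
    print(n,'floor z',np.nanmedian(heights(P,.5,-.2,.03,-.02,.02)[:,2]).round(4))
    for k,c,z0,z1 in [('A',(.438,-.221),.006,.013),('B',(.448,-.387),.006,.013),('T',(.592,-.336),.010,.018)]:
        print(k,rect(clean(heights(P,*c,.058,z0,z1),5)))
    for c in [(.422,.071),(.513,-.006),(.511,-.093)]:
        p=clean(heights(P,*c,.03,.014,.024),2); print('nut',p.mean(0).round(4),len(p),rect(p))
    p=heights(P,.67,-.045,.1,.050,.060); print('bowl',circ(p),len(p))
    p=clean(heights(P,.64,.33,.16,.068,.078)); print('platter',rect(p),p[:,2].mean())
    g=(px[...,2]>70)&(px[...,0]<100)
    p=heights(P,.52,.28,.06,.035,.075); c=px[(np.hypot(P[...,0]-.52,P[...,1]-.28)<.06)&(P[...,2]>.035)&(P[...,2]<.075)]
    d=p[(c.sum(1)<330)]; print('dark',len(d),d.mean(0) if len(d) else '')
    p=heights(P,.76,-.13,.08,.043,.055); print('tape',circ(p),'mug',circ(heights(P,.72,.15,.1,.09,.1)))
    ty=heights(P,.6,-.34,.13,.007,.0125)
E
```

```text
scene floor z -0.0006
A [ 437.1 -218.    90.6   54.4  -12.8]
B [ 451.5 -385.3   99.8   59.4   16. ]
T [ 592.  -336.6   91.    58.    -8. ]
nut [0.4195 0.0711 0.0177] 51 [419.3  70.2  37.2  36.6  63.3]
nut [ 0.5082 -0.0122  0.0176] 48 [507.8  -9.7  37.9  31.5 -67.3]
nut [ 0.5079 -0.0961  0.0177] 58 [507.4 -96.   36.4  33.8 -76.7]
bowl [ 0.6534 -0.0747  0.065 ] 309
platter [616.5 338.4 160.3 157.   21.5] 0.07159281299335712
dark 18 [0.52157226 0.23440177 0.04920142]
tape [ 0.7568 -0.143   0.0508] mug [0.7516 0.1296 0.0376]
side floor z -0.0013
A [ 436.6 -217.8   89.9   57.7  -12.6]
B [ 452.5 -386.4  103.3   57.3   16.6]
T [ 591.5 -337.8   90.4   57.4   -9.6]
nut [0.4169 0.0711 0.0167] 57 [418.4  71.7  39.   33.   39. ]
nut [ 0.5095 -0.0117  0.0166] 57 [509.7 -11.6  36.2  35.1 -77.2]
nut [ 0.5073 -0.0972  0.0169] 59 [507.1 -98.   37.1  33.   -7.4]
bowl [ 0.653  -0.076   0.0651] 254
platter [616.8 333.4 154.1 141.8  25.8] 0.07061843605174342
dark 65 [0.51213836 0.26580281 0.04599181]
tape [ 0.7558 -0.1389  0.0525] mug [0.7513 0.1284 0.0381]
```

Emit:
{"fn": "servo_tool", "kwargs": {"deltas": [[[45,0.0306,-0.038,-0.004,0],[45,0.0306,-0.038,-0.004,0],[45,0.0306,-0.038,-0.004,0],[45,0.0306,-0.038,-0.004,0],[45,0.0306,-0.038,-0.004,0],[45,0.0306,-0.038,-0.004,0],[45,0.0306,-0.038,-0.004,0],[45,0.0306,-0.038,-0.004,0]]]}}

```text
time: 0.95
tool_pos: [0.4283, 0.2919, 0.213]
tool_rot: [0.0, 0.148, 0.989, 0.0]
contact_force: [0.5, 0.8, -0.4]
gripper_width: 0.453
grasp_force: 0.0
```

Emit:
{"fn": "servo_tool", "kwargs": {"deltas": [[[45,0.0306,-0.038,-0.004,0],[45,0.0306,-0.038,-0.004,0],[45,0.0306,-0.038,-0.004,0],[45,0.0306,-0.038,-0.004,0],[45,0.0306,-0.038,-0.004,0],[45,0.0306,-0.038,-0.004,0],[45,0.0306,-0.038,-0.004,0],[45,0.0306,-0.038,-0.004,0]]]}}

```text
time: 1.75
tool_pos: [0.6732, -0.0121, 0.1806]
tool_rot: [-0.0, 0.148, 0.989, 0.0]
contact_force: [0.5, -0.1, -0.4]
gripper_width: 0.448
grasp_force: 0.0
```

Run:
```python
from h import *
for n in ['wrist','scene']:
    f,K,Rw,o=cam(n); P=cloud(f,K,Rw,o); save(f,n+'1.png')
    p=heights(P,.653,-.075,.09,.05,.06); print(n,circ(p),len(p))
    p=clean(heights(P,.6165,.336,.13,.066,.078),8);
    if len(p): print('platter',rect(p))
s=manip.state();print(s['tool_pos'],s['tool_rot'],s['gripper_width'],s['joint_pos'])
```

```text
wrist [ 0.6546 -0.0728  0.0646] 5099
scene [ 0.6537 -0.0753  0.0651] 333
[ 0.67421767 -0.0152933   0.17936627] [-5.18648667e-04  1.50485980e-01  9.88611713e-01 -7.62714597e-04] 0.45105822604470136 [-1.32331127e-01  2.12778535e-01  1.54931814e+00 -1.53339805e-03
  1.38056188e+00 -1.40071691e+00]
```

View pics/wrist1.png

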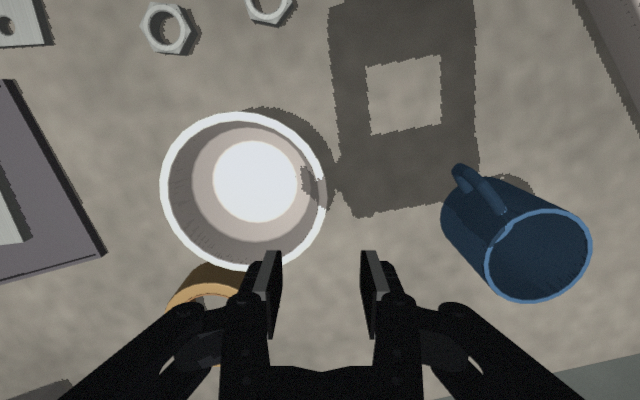

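The wrist view shows the bowl rim circle around (245,190) px and the fingers beside it. The mug at (540,250) is clear and the tape is hidden behind the left finger. I'll descend, then check the pose.

Emit:
{"fn": "servo_tool", "kwargs": {"deltas": [[[45,0,0,-0.03,0],[45,0,0,-0.03,0],[45,0,0,-0.02,0],[45,0,0,0,0],[45,0,0,0,0],[45,0,0,0,0],[45,0,0,0,0],[45,0,0,0,0]]]}}

```text
time: 2.65
tool_pos: [0.6732, -0.0103, 0.103]
tool_rot: [0.001, 0.148, 0.989, 0.0]
contact_force: [-1.0, 0.6, 0.1]
gripper_width: 0.454
grasp_force: 0.0
```

Run:
```python
from h import *
for i in range(3):
    s=manip.state();print(s['time'],s['tool_pos'],s['tool_rot'],s['gripper_width'])
    if i<2: f,K,Rw,o=cam('wrist')
P=cloud(f,K,Rw,o); p=heights(P,.653,-.075,.09,.05,.06); print(circ(p),len(p))
```

```text
2.65 [ 0.67319805 -0.01034433  0.10296033] [1.24366705e-03 1.47796674e-01 9.89016985e-01 2.43294066e-05] 0.4539084403574391
2.7 [ 0.67298296 -0.01037815  0.10257253] [9.41534178e-04 1.47804138e-01 9.89016203e-01 1.11905242e-05] 0.4517598899525233
2.75 [ 0.67282065 -0.01035704  0.10226402] [7.03418098e-04 1.47838821e-01 9.89011217e-01 2.37264257e-05] 0.45064513291206526
[ 0.6543 -0.0725  0.0645] 8711
```

Emit:
{"fn": "servo_tool", "kwargs": {"deltas": [[[45,0,0,-0.02,0],[45,0,0,-0.02,0],[45,0,0,-0.015,0],[45,0,0,0,0],[20,0,0,0,0],[0,0,0,0,0],[0,0,0,0,0],[0,0,0,0,0]]]}}

```text
time: 3.55
tool_pos: [0.674, -0.0115, 0.0499]
tool_rot: [0.002, 0.148, 0.989, -0.001]
contact_force: [-2.6, -1.4, 7.2]
gripper_width: 0.106
grasp_force: 57.4
```

Emit:
{"fn": "servo_tool", "kwargs": {"deltas": [[[0,0,0,0,0],[0,0,0,0,0],[0,0,0,0.005,0],[0,0,0,0.01,0],[0,0,0,0.02,0],[0,0,0,0.02,0],[0,0,0,0.02,0],[0,0,0,0.02,0]]]}}

```text
time: 4.35
tool_pos: [0.6722, -0.0096, 0.1422]
tool_rot: [-0.0, 0.148, 0.989, 0.001]
contact_force: [0.7, -0.2, -0.5]
gripper_width: 0.074
grasp_force: 59.2
```

Run:
```python
from h import *
s=manip.state();print(s)
for n in ['wrist','scene','side']:
    f,K,Rw,o=cam(n); save(f,n+'2.png'); P=cloud(f,K,Rw,o)
    p=heights(P,.653,-.075,.09,.14,.157); print(n,circ(p) if len(p) else 0,len(p))
    if n!='wrist':
        p=clean(heights(P,.6165,.336,.13,.066,.078),8); print('platter',rect(p))
```

```text
{'time': 4.35, 'joint_pos': array([-0.12567379,  0.23968497,  1.58263242,  0.00188764,  1.31923886,
       -1.40000537]), 'joint_vel': array([ 1.85079303e-04, -1.94743149e-01, -1.22610004e-01, -1.06935974e-03,
        3.19911952e-01, -1.40804008e-03]), 'joint_efforts': array([ 2.28162773e-02, -4.61963153e+01, -3.59536850e+01, -1.20168510e-01,
       -2.08073677e-01,  1.08728214e-03]), 'tool_pos': array([ 0.67221969, -0.00964889,  0.14223171]), 'tool_rot': array([-2.42574997e-06,  1.47922390e-01,  9.88998549e-01,  9.14294210e-04]), 'contact_force': array([ 0.66034144, -0.2013534 , -0.48382442]), 'ft_torque': array([ 0.07301666, -0.02054837,  0.02401576]), 'grasp_force': 59.206855916418135, 'gripper_width': 0.07394079273573392}
wrist [ 0.6506 -0.0407  0.0396] 5251
scene [ 0.6547 -0.0758  0.0653] 190
platter [0. 0. 0. 0. 0.]
side [ 0.6565 -0.0736  0.0617] 191
platter [0. 0. 0. 0. 0.]
```

```bash
python3 - <<'E'
from h import *
for n in ['scene','side']:
    D=np.load(f'/tmp/{n}0.npz'); P=D['P']; px=D['px']
    p=clean(heights(P,.617,.336,.15,.0675,.077),4); print(n,rect(p),len(p),p[:,2].mean())
    p=p[:,:2]; 
    # mean of symmetric square
    a=np.deg2rad(21.5); q=p@np.array([[np.cos(a),-np.sin(a)],[np.sin(a),np.cos(a)]])
    lo,hi=np.percentile(q,1,0),np.percentile(q,99,0); c=(lo+hi)/2; print(hi-lo, np.array([[np.cos(a),-np.sin(a)],[np.sin(a),np.cos(a)]])@c)
E
python3 -c "
import cv2;a=cv2.imread('pics/side0.png')[100:200,220:350];b=cv2.imread('pics/scene0.png')[130:200,310:420]
cv2.imwrite('pics/c.png',cv2.vconcat([cv2.resize(a,(520,290),interpolation=3),cv2.resize(b,(520,300),interpolation=3)]))"
```

```text
scene [617.7 335.4 168.2 163.4 -69.7] 614 0.07138075939981689
[0.15981337 0.16152414] [0.61732344 0.33652481]
side [614.8 335.2 165.3 161.   21.6] 413 0.07047135662339803
[0.15882173 0.15447123] [0.61350709 0.33384788]
```

View pics/c.png

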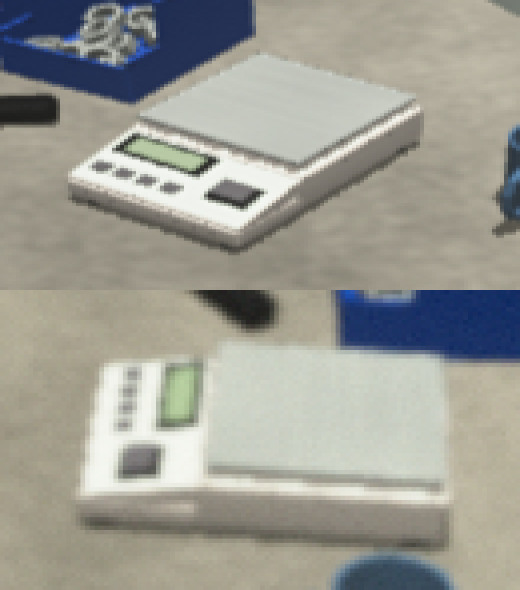

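The key is at side px (279,166) and scene px (340,170); both views show it as the single raised one. The platter centre is about (.616,.3355) with yaw about 21.4°. I'll carry the bowl there.

Emit:
{"fn": "servo_tool", "kwargs": {"deltas": [[[0,0,0,0.02,0],[0,0,0,0.02,0],[0,-0.0042,0.0457,0,0],[0,-0.0042,0.0457,0,0],[0,-0.0042,0.0457,0,0],[0,-0.0042,0.0457,0,0],[0,-0.0042,0.0457,0,0],[0,-0.0042,0.0457,0,0]]]}}

```text
time: 5.3
tool_pos: [0.6458, 0.2657, 0.179]
tool_rot: [-0.001, 0.148, 0.989, -0.0]
contact_force: [1.1, 0.1, -2.2]
gripper_width: 0.074
grasp_force: 59.3
```

Emit:
{"fn": "servo_tool", "kwargs": {"deltas": [[[0,-0.0042,0.0457,0,0],[0,-0.0042,0.0457,0,0],[0,-0.0042,0.0457,0,0],[0,0,0,0,0],[0,0,0,-0.02,0],[0,0,0,-0.02,0],[0,0,0,0,0],[0,0,0,0,0]]]}}

```text
time: 6.1
tool_pos: [0.6342, 0.3988, 0.1405]
tool_rot: [-0.001, 0.148, 0.989, -0.002]
contact_force: [-1.1, -1.7, 5.1]
gripper_width: 0.071
grasp_force: 63.0
```

Run:
```python
from h import *
s=manip.state();print(s['tool_pos'],s['grasp_force'],s['gripper_width'],s['contact_force'])
for n in ['scene','side']:
    f,K,Rw,o=cam(n); P=cloud(f,K,Rw,o)
    p=heights(P,.616,.336,.09,.10,.20); print(n,np.percentile(p[:,2],[5,50,90,95]) if len(p) else 0)
    z=s['tool_pos'][2]+.009
    p=heights(P,.616,.336,.09,z-.006,z+.006); print(circ(p),len(p))
# tare triangulation
A=[];b=[]
for n,uv in [('scene',(339.6,169.7)),('side',(278.8,166.2))]:
    D=np.load(f'/tmp/{n}0.npz'); d=ray(D['K'],D['Rw'],D['o'],uv,0)[0]-D['o']; d/=np.linalg.norm(d)
    M=np.eye(3)-np.outer(d,d); A.append(M); b.append(M@D['o']); print(n,ray(D['K'],D['Rw'],D['o'],uv,.053))
print(np.linalg.lstsq(np.vstack(A),np.hstack(b),rcond=None)[0])
```

```text
[0.63422255 0.39880938 0.14049908] 62.96996355056763 0.07052867649214621 [-1.14884702 -1.67783292  5.08442582]
scene [0.10289623 0.12480521 0.17568403 0.18993763]
[0.6281 0.3732 0.0289] 55
side [0.10249976 0.12357633 0.15479735 0.18317575]
[0.6324 0.3785 0.0234] 46
scene [[0.52030541 0.23268988 0.053     ]]
side [[0.51237037 0.22976536 0.053     ]]
[0.51705863 0.2390322  0.04643366]
```

Run:
```python
from h import *
ims=[]
for n,(a,b,c,d) in {'side':(70,190,200,380),'scene':(50,200,290,450)}.items():
    f,K,Rw,o=cam(n); ims.append(cv2.resize(f['pixels'][a:b,c:d],(480,290),interpolation=3))
save(None,'c2.png',cv2.vconcat(ims))
```

```text
(no output)
```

View pics/c2.png

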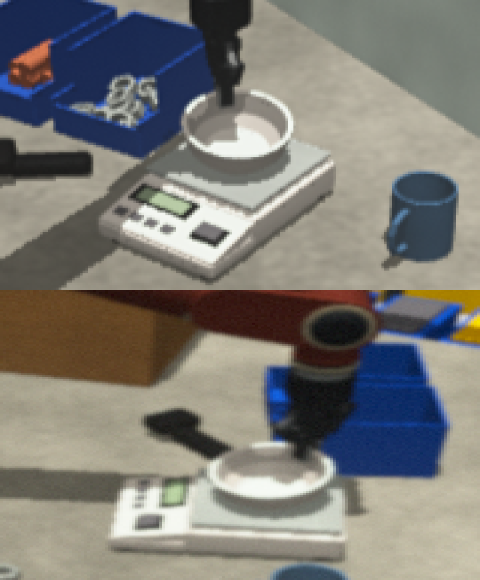

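The bowl is over the platter but sagging slightly in the grip, with its far side touching. I'll lower gently so that it levels.

Emit:
{"fn": "servo_tool", "kwargs": {"deltas": [[[0,0,0,-0.002,0],[0,0,0,-0.002,0],[0,0,0,-0.002,0],[0,0,0,-0.002,0],[0,0,0,-0.002,0],[0,0,0,0,0],[0,0,0,0,0],[0,0,0,0,0]]]}}

```text
time: 7.1
tool_pos: [0.636, 0.4022, 0.136]
tool_rot: [0.002, 0.148, 0.989, 0.002]
contact_force: [-1.8, 1.0, 14.3]
gripper_width: 0.071
grasp_force: 84.1
```

Run:
```python
from h import *
s=manip.state();print(s['tool_pos'],s['grasp_force'],s['gripper_width'],s['contact_force'])
for n in ['scene','side']:
    f,K,Rw,o=cam(n); P=cloud(f,K,Rw,o)
    # rim: bright pixels with height>.105, radius 55..75
    p=heights(P,.616,.336,.10,.10,.16); r=np.hypot(p[:,0]-.614,p[:,1]-.336); a=np.rad2deg(np.arctan2(p[:,1]-.336,p[:,0]-.614))
    for k in range(-180,180,30):
        m=(a>=k)&(a<k+30)&(r>.05); q=p[m]
        if len(q)>5: print(n,k,len(q),np.percentile(q[:,2],95).round(3),r[m].max().round(3))
```

```text
[0.63604492 0.40222769 0.13597409] 84.0923769829351 0.07077472558011823 [-1.81048064  1.02099369 14.31486168]
scene -180 28 0.13 0.067
scene -150 23 0.127 0.065
scene -120 39 0.128 0.07
scene -90 54 0.126 0.069
scene -60 60 0.13 0.072
scene -30 50 0.134 0.07
scene 0 25 0.14 0.072
scene 30 67 0.143 0.072
scene 60 116 0.155 0.085
scene 90 114 0.14 0.075
scene 120 95 0.138 0.076
scene 150 59 0.133 0.069
side -180 48 0.127 0.067
side -150 55 0.125 0.068
side -120 55 0.123 0.071
side -90 41 0.128 0.067
side -60 24 0.13 0.068
side -30 40 0.134 0.071
side 0 87 0.135 0.075
side 30 110 0.139 0.076
side 60 124 0.152 0.081
side 90 85 0.141 0.073
side 120 36 0.137 0.069
side 150 30 0.134 0.067
```

Emit:
{"fn": "servo_tool", "kwargs": {"deltas": [[[0,0,0,-0.002,0],[0,0,0,-0.002,0],[0,0,0,0,0],[9,0,0,-0.002,0],[10,0,0,-0.003,0],[11,0,0,-0.003,0],[12,0,0,0,0],[14,0,0,0,0]]]}}

```text
time: 8.0
tool_pos: [0.6355, 0.4025, 0.1206]
tool_rot: [0.001, 0.148, 0.989, 0.002]
contact_force: [0.7, 1.8, 1.9]
gripper_width: 0.143
grasp_force: 6.6
```

Emit:
{"fn": "servo_tool", "kwargs": {"deltas": [[[18,0,0,0,0],[24,0,0,0,0],[30,0,0,0,0],[40,0,0,0,0],[40,0,0,0.02,0],[40,0,0,0.03,0],[40,0,0,0.03,0],[40,0,0,0.03,0]]]}}

```text
time: 8.8
tool_pos: [0.6348, 0.401, 0.2324]
tool_rot: [0.001, 0.148, 0.989, 0.0]
contact_force: [0.7, 0.3, -0.3]
gripper_width: 0.403
grasp_force: 0.0
```

Run:
```python
from h import *
s=manip.state();print(s['tool_pos'],s['contact_force'])
for n in ['scene','side','wrist']:
    f,K,Rw,o=cam(n); P=cloud(f,K,Rw,o)
    p=heights(P,.616,.336,.10,.12,.133); p=p[np.hypot(p[:,0]-.616,p[:,1]-.336)>.055];print(n,circ(p),len(p))
    if n=='wrist': save(f,'w3.png'); np.savez('/tmp/w3.npz',px=f['pixels'],P=P,K=K,Rw=Rw,o=o)
```

```text
[0.63477069 0.40101163 0.23239605] [ 0.74220412  0.31142341 -0.30820715]
scene [0.6168 0.3393 0.0652] 263
side [0.6158 0.3381 0.0652] 235
wrist [0.618  0.3428 0.0646] 5733
```

View pics/w3.png

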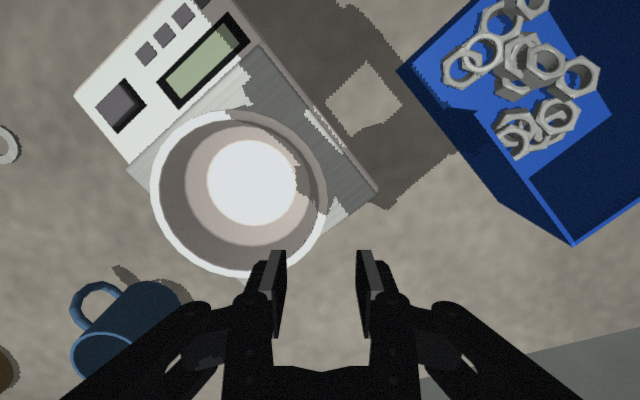

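The bowl is upright and centred to within 4 mm. The tare key shows at (120,104) px in the wrist view.

Run:
```python
from h import *
D=np.load('/tmp/w3.npz'); print([D['P'][v,u].round(4) for u,v in [(121,104),(115,95),(128,110),(121,98)]])
px=D['px'][70:145,80:160].astype(int); m=(px.sum(2)<330).astype('u1'); n,l,st,c=cv2.connectedComponentsWithStats(m); print(st,c+[80,70])
print(ray(D['K'],D['Rw'],D['o'],(118,101),.052))
```

```text
[array([0.5166, 0.2487, 0.0543]), array([0.5076, 0.246 , 0.0521]), array([0.5234, 0.2528, 0.0553]), array([0.5118, 0.2507, 0.0534])]
[[   0    0   80   75 4537]
 [  15    8   52   56 1443]
 [  76    9    4    7   16]
 [   2   57    1    1    1]
 [   1   61    1    1    1]
 [   4   64    1    1    1]
 [   6   67    1    1    1]] [[119.04099625 107.54066564]
 [120.61538462 105.50727651]
 [158.125       82.        ]
 [ 82.         127.        ]
 [ 81.         131.        ]
 [ 84.         134.        ]
 [ 86.         137.        ]]
[[0.51313057 0.2459914  0.052     ]]
```

Emit:
{"fn": "servo_tool", "kwargs": {"deltas": [[[0,-0.0295,-0.0395,0,0],[0,-0.0295,-0.0395,0,0],[0,-0.0295,-0.0395,0,0],[0,-0.0295,-0.0395,0,0],[0,0,0,-0.04,0],[0,0,0,-0.04,0],[0,0,0,-0.04,0],[0,0,0,0,0]]]}}

```text
time: 9.75
tool_pos: [0.5111, 0.241, 0.1018]
tool_rot: [-0.006, 0.148, 0.989, -0.003]
contact_force: [-0.2, 0.6, -0.6]
gripper_width: -0.001
grasp_force: 0.0
```

Emit:
{"fn": "servo_tool", "kwargs": {"deltas": [[[0,0,0,-0.015,0],[0,0,0,-0.01,0],[0,0,0,-0.005,0],[0,0,0,-0.005,0],[0,0,0,-0.003,0],[0,0,0,0,0],[0,0,0,0,0],[0,0,0,0,0]]]}}

```text
time: 10.55
tool_pos: [0.5169, 0.2431, 0.0718]
tool_rot: [0.0, 0.148, 0.989, 0.0]
contact_force: [0.1, 0.4, 0.6]
gripper_width: -0.001
grasp_force: 0.0
```

Run:
```python
from h import *
ims=[]
for n,(a,b,c,d) in {'side':(70,190,200,380),'scene':(50,200,290,450)}.items():
    f,K,Rw,o=cam(n); ims.append(cv2.resize(f['pixels'][a:b,c:d],(480,290),interpolation=3))
save(None,'c3.png',cv2.vconcat(ims)); s=manip.state(); print(s['tool_pos'],s['contact_force'],s['gripper_width'])
```

```text
[0.51679405 0.24302114 0.07167042] [ 0.09756602  0.6096928  -0.33458421] -0.00021636134345250798
```

View pics/c3.png

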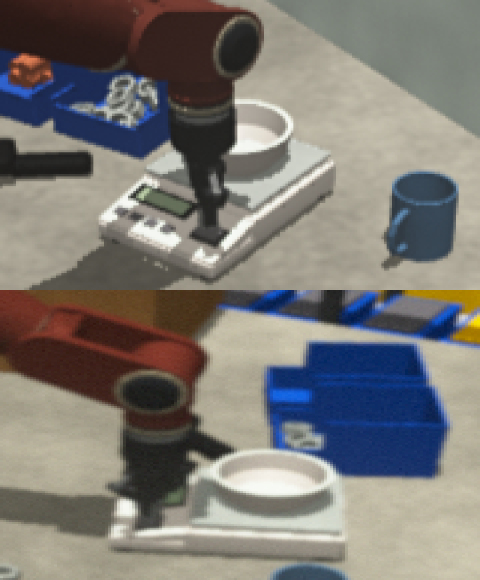

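The fingertips stand over the tare key (side crop (208,235)), not touching yet. Pressing now.

Emit:
{"fn": "servo_tool", "kwargs": {"deltas": [[[0,0,0,-0.002,0],[0,0,0,-0.002,0],[0,0,0,-0.002,0],[0,0,0,-0.002,0],[0,0,0,0,0],[0,0,0,0,0],[0,0,0,0,0],[0,0,0,0,0]]]}}

```text
time: 11.45
tool_pos: [0.5177, 0.2434, 0.0648]
tool_rot: [0.001, 0.148, 0.989, 0.001]
contact_force: [0.3, 0.4, 6.9]
gripper_width: 0.0
grasp_force: 3.4
```

Emit:
{"fn": "servo_tool", "kwargs": {"deltas": [[[0,0,0,-0.001,0],[0,0,0,-0.001,0],[0,0,0,0,0],[0,0,0,0,0],[0,0,0,0,0],[0,0,0,0,0],[0,0,0,0,0],[0,0,0,0,0]]]}}

```text
time: 12.25
tool_pos: [0.5179, 0.2435, 0.0644]
tool_rot: [0.001, 0.148, 0.989, 0.001]
contact_force: [-4.9, -1.2, 15.1]
gripper_width: 0.003
grasp_force: 7.6
```

Emit:
{"fn": "servo_tool", "kwargs": {"deltas": [[[0,0,0,0.005,0],[0,0,0,0.02,0],[0,0,0,0.04,0],[50,0,0,0.04,0],[50,0,0,0.04,0],[50,0,0,0.04,0],[60,0,0,0,0],[60,0,0,0,0]]]}}

```text
time: 13.05
tool_pos: [0.5168, 0.243, 0.2471]
tool_rot: [0.001, 0.148, 0.989, 0.0]
contact_force: [-0.4, -0.4, -0.6]
gripper_width: 0.599
grasp_force: 0.0
```

Run:
```python
from h import *
for n in ['scene','side']:
    f,K,Rw,o=cam(n); P=cloud(f,K,Rw,o)
    for c in [(.422,.071),(.510,-.010),(.510,-.095)]:
        p=clean(heights(P,*c,.05,.013,.024),2); print(n,'nut',p.mean(0).round(4) if len(p) else 0,len(p))
    p=heights(P,.616,.336,.10,.12,.133); p=p[np.hypot(p[:,0]-.616,p[:,1]-.336)>.055];print(circ(p))
s=manip.state(); print(s['tool_pos'],s['joint_pos'].round(2))
```

```text
scene nut [0.4208 0.0726 0.0172] 38
scene nut [ 0.51   -0.0111  0.017 ] 57
scene nut [ 0.5088 -0.0973  0.0173] 59
[0.6166 0.3395 0.0652]
side nut [0.4177 0.0697 0.0169] 66
side nut [ 0.5094 -0.0114  0.017 ] 62
side nut [ 0.5064 -0.0973  0.0172] 67
[0.6157 0.338  0.0651]
[0.51555778 0.24262362 0.24406619] [ 0.31 -0.08  1.74 -0.    1.48 -0.96]
```

The key bottomed out (stiff stop, 15 N), so the scale is tared. Now for the nuts; first a close look.

Emit:
{"fn": "servo_tool", "kwargs": {"deltas": [[[60,-0.016,-0.0287,-0.014,0],[60,-0.016,-0.0287,-0.014,0],[60,-0.016,-0.0287,-0.014,0],[60,-0.016,-0.0287,-0.014,0],[60,-0.016,-0.0287,-0.014,0],[60,-0.016,-0.0287,-0.014,0],[60,0,0,0,0],[60,0,0,0,0]]]}}

```text
time: 13.95
tool_pos: [0.4192, 0.0705, 0.1602]
tool_rot: [-0.002, 0.149, 0.989, -0.0]
contact_force: [0.8, 0.0, -0.1]
gripper_width: 0.597
grasp_force: 0.0
```

Run:
```python
from h import *
f,K,Rw,o=cam('wrist'); P=cloud(f,K,Rw,o); save(f,'w4.png'); np.savez('/tmp/w4.npz',px=f['pixels'],P=P,K=K,Rw=Rw,o=o)
for c in [(.420,.071),(.510,-.011),(.508,-.097)]:
    p=clean(heights(P,*c,.035,.015,.024),8,.004)
    h=cv2.convexHull((p[:,:2]*1e4).astype('i4'))[:,0]/1e4
    (cc,r)=cv2.minEnclosingCircle(h.astype('f4'))
    # flat direction: min width over angle (60-periodic)
    a=np.arange(0,180); w=[np.ptp(h@[np.cos(np.deg2rad(t)),np.sin(np.deg2rad(t))]) for t in a]; s=np.add.reduce(np.reshape(w,(3,60)),0)
    mid=lambda t:(np.max(h@[np.cos(t),np.sin(t)])+np.min(h@[np.cos(t),np.sin(t)]))/2
    t0=np.deg2rad(s.argmin()); print(len(p),np.round(cc,4),round(r,4),'flat normal deg (mod60)',s.argmin(),(s.min()/3).round(4),p[:,2].mean().round(4))
s=manip.state(); print(s['tool_pos'],s['joint_pos'].round(2))
```

```text
894 [0.4212 0.0734] 0.0207 flat normal deg (mod60) 16 0.0365 0.019
463 [ 0.5138 -0.0063] 0.0199 flat normal deg (mod60) 33 0.0342 0.0187
164 [ 0.4959 -0.0872] 0.0121 flat normal deg (mod60) 41 0.0163 0.0182
[0.42016483 0.07090386 0.16131621] [-0.01 -0.39  2.14  0.    1.39 -1.28]
```

View pics/w4.png

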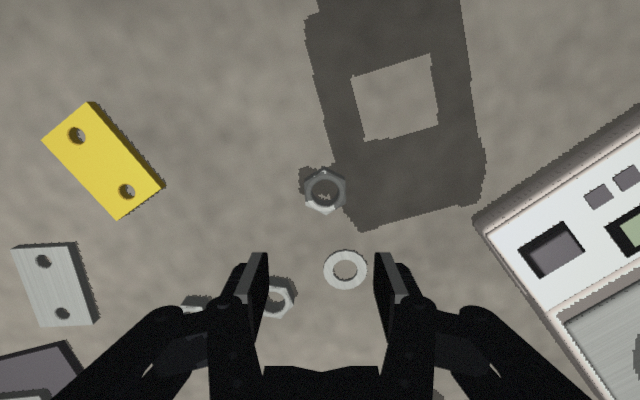

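The wrist view shows nut1 at (325,190) px, its flats nearly square to the fingers. The washer is at (345,270), and nuts 2 and 3 are partly behind the left finger. I'll pick nut1.

Emit:
{"fn": "servo_tool", "kwargs": {"deltas": [[[65,0,0.0015,-0.04,3],[65,0,0,-0.04,0],[65,0,0,-0.03,0],[65,0,0,-0.02,0],[65,0,0,-0.0145,0],[65,0,0,0,0],[20,0,0,0,0],[0,0,0,0,0]]]}}

```text
time: 14.8
tool_pos: [0.4221, 0.0727, 0.0194]
tool_rot: [0.001, 0.122, 0.993, 0.0]
contact_force: [-0.5, -0.0, -0.8]
gripper_width: 0.403
grasp_force: 60.4
```

Emit:
{"fn": "servo_tool", "kwargs": {"deltas": [[[0,0,0,0,0],[0,0,0,0,0],[0,0,0,0,0],[0,0,0,0.005,0],[0,0,0,0.02,0],[0,0,0,0.04,0],[0,0,0,0.05,0],[0,0,0,0.05,0]]]}}

```text
time: 15.6
tool_pos: [0.4192, 0.0721, 0.1835]
tool_rot: [-0.001, 0.122, 0.993, -0.0]
contact_force: [1.3, 0.4, -1.1]
gripper_width: 0.399
grasp_force: 60.5
```

Emit:
{"fn": "servo_tool", "kwargs": {"deltas": [[[0,0.027,0.0334,0.002,0],[0,0.027,0.0334,0.002,0],[0,0.027,0.0334,0,0],[0,0.027,0.0334,0,0],[0,0.027,0.0334,0,0],[0,0.027,0.0334,0,0],[0,0.027,0.0334,0,0],[0,0.027,0.0334,0,0]]]}}

```text
time: 16.4
tool_pos: [0.6369, 0.3404, 0.1857]
tool_rot: [-0.001, 0.122, 0.993, -0.001]
contact_force: [0.6, -0.2, -0.4]
gripper_width: 0.408
grasp_force: 60.6
```

Emit:
{"fn": "servo_tool", "kwargs": {"deltas": [[[0,0,0,0,0],[0,0,0,-0.03,0],[0,0,0,-0.03,0],[0,0,0,-0.023,0],[0,0,0,0,0],[45,0,0,0,0],[55,0,0,0,0],[55,0,0,0,0]]]}}

```text
time: 17.2
tool_pos: [0.6376, 0.3398, 0.1062]
tool_rot: [0.001, 0.122, 0.993, 0.001]
contact_force: [1.0, -1.4, 0.3]
gripper_width: 0.553
grasp_force: 0.0
```

Emit:
{"fn": "servo_tool", "kwargs": {"deltas": [[[55,0,0,0.04,0],[55,0,0,0.045,0],[60,-0.0156,-0.0436,0,0],[60,-0.0156,-0.0436,0,0],[60,-0.0156,-0.0436,0,0],[60,-0.0156,-0.0436,0,0],[60,-0.0156,-0.0436,0,0],[60,-0.0156,-0.0436,0,0]]]}}

```text
time: 18.0
tool_pos: [0.5426, 0.0764, 0.1904]
tool_rot: [0.001, 0.122, 0.993, 0.0]
contact_force: [0.8, -0.4, -0.5]
gripper_width: 0.6
grasp_force: 0.0
```

Emit:
{"fn": "servo_tool", "kwargs": {"deltas": [[[60,-0.0156,-0.0436,0,8.5],[60,-0.0156,-0.0436,0,8.5],[60,0,0,-0.03,0],[60,0,0,0,0],[60,0,0,0,0],[60,0,0,0,0],[60,0,0,0,0],[60,0,0,0,0]]]}}

```text
time: 18.8
tool_pos: [0.5145, -0.0039, 0.1599]
tool_rot: [0.001, -0.018, 1.0, -0.0]
contact_force: [-0.4, 1.4, -0.2]
gripper_width: 0.598
grasp_force: 0.0
```

```bash
cat >> h.py <<'E'
def nut(P,c):
    p=clean(heights(P,*c,.032,.015,.024),8,.004)
    h=cv2.convexHull((p[:,:2]*1e4).astype('i4'))[:,0]/1e4
    (cc,r)=cv2.minEnclosingCircle(h.astype('f4'))
    w=[np.ptp(h@[np.cos(np.deg2rad(t)),np.sin(np.deg2rad(t))]) for t in range(180)]; s=np.add.reduce(np.reshape(w,(3,60)),0)
    return len(p),np.round(cc,4),round(r,4),s.argmin(),(s.min()/3).round(4)
def toolang():
    q=manip.state()['tool_rot']; y=R.from_quat([q[1],q[2],q[3],q[0]]).as_matrix()[:,1]; return np.rad2deg(np.arctan2(y[1],y[0])).round(1)
E
python3 - <<'E'
from h import *
f,K,Rw,o=cam('wrist'); P=cloud(f,K,Rw,o); save(f,'w5.png')
for c in [(.512,-.009),(.508,-.095)]: print(nut(P,c))
s=manip.state(); print(s['tool_pos'],toolang())
for n in ['scene','side']:
    f,K,Rw,o=cam(n); P=cloud(f,K,Rw,o); print(heights(P,.616,.339,.055,.085,.12).mean(0), [clean(heights(P,*c,.05,.013,.024),2).mean(0).round(3) for c in [(.510,-.010),(.510,-.095)]])
    p=heights(P,.616,.336,.10,.12,.133); p=p[np.hypot(p[:,0]-.616,p[:,1]-.336)>.055];print(circ(p))
E
```

```text
(907, array([ 0.5129, -0.0084]), 0.0205, np.int64(33), np.float64(0.0361))
(951, array([ 0.5101, -0.0938]), 0.0207, np.int64(38), np.float64(0.0365))
[ 0.51429389 -0.00397005  0.15960483] 92.1
[0.60994307 0.36315127 0.09198827] [array([ 0.512, -0.012,  0.017]), array([ 0.51 , -0.096,  0.017])]
[0.6164 0.3394 0.0653]
[0.63427747 0.36019528 0.09223151] [array([ 0.509, -0.013,  0.017]), array([ 0.508, -0.098,  0.017])]
[0.6148 0.3375 0.0649]
```

Emit:
{"fn": "servo_tool", "kwargs": {"deltas": [[[65,-0.0015,-0.0045,-0.04,1],[65,0,0,-0.04,0],[65,0,0,-0.03,0],[65,0,0,-0.02,0],[65,0,0,-0.0135,0],[65,0,0,0,0],[20,0,0,0,0],[0,0,0,0,0]]]}}

```text
time: 19.75
tool_pos: [0.5139, -0.0092, 0.0173]
tool_rot: [0.002, -0.026, 1.0, -0.0]
contact_force: [-0.9, 0.4, -0.4]
gripper_width: 0.401
grasp_force: 61.1
```

Emit:
{"fn": "servo_tool", "kwargs": {"deltas": [[[0,0,0,0,0],[0,0,0,0,0],[0,0,0,0,0],[0,0,0,0.005,0],[0,0,0,0.02,0],[0,0,0,0.04,0],[0,0,0,0.05,0],[0,0,0,0.05,0]]]}}

```text
time: 20.55
tool_pos: [0.511, -0.0088, 0.1809]
tool_rot: [-0.001, -0.026, 1.0, 0.0]
contact_force: [0.6, 0.2, -0.8]
gripper_width: 0.402
grasp_force: 61.2
```

Emit:
{"fn": "servo_tool", "kwargs": {"deltas": [[[0,0.0106,0.0435,0.005,0],[0,0.0106,0.0435,0,0],[0,0.0106,0.0435,0,0],[0,0.0106,0.0435,0,0],[0,0.0106,0.0435,0,0],[0,0.0106,0.0435,0,0],[0,0.0106,0.0435,0,0],[0,0.0106,0.0435,0,0]]]}}

```text
time: 21.35
tool_pos: [0.5966, 0.3407, 0.1845]
tool_rot: [-0.001, -0.026, 1.0, -0.0]
contact_force: [1.1, 0.2, -0.3]
gripper_width: 0.407
grasp_force: 61.2
```

Emit:
{"fn": "servo_tool", "kwargs": {"deltas": [[[0,0,0,0,0],[0,0,0,-0.03,0],[0,0,0,-0.03,0],[0,0,0,-0.01,0],[0,0,0,0,0],[45,0,0,0,0],[55,0,0,0,0],[55,0,0,0,0]]]}}

```text
time: 22.15
tool_pos: [0.5984, 0.3395, 0.1179]
tool_rot: [0.002, -0.026, 1.0, 0.001]
contact_force: [0.6, -0.0, 0.2]
gripper_width: 0.55
grasp_force: 0.0
```

Emit:
{"fn": "servo_tool", "kwargs": {"deltas": [[[55,0,0,0.035,0],[55,0,0,0.04,0],[60,-0.0098,-0.0483,0,0],[60,-0.0098,-0.0483,0,0],[60,-0.0098,-0.0483,0,0],[60,-0.0098,-0.0483,0,0],[60,-0.0098,-0.0483,0,0],[60,-0.0098,-0.0483,0,0]]]}}

```text
time: 22.95
tool_pos: [0.5382, 0.0475, 0.192]
tool_rot: [0.001, -0.026, 1.0, -0.0]
contact_force: [0.2, -0.8, 0.2]
gripper_width: 0.602
grasp_force: 0.0
```

Emit:
{"fn": "servo_tool", "kwargs": {"deltas": [[[60,-0.0098,-0.0483,0,5],[60,-0.0098,-0.0483,0,0],[60,-0.0098,-0.0483,0,0],[60,0,0,-0.03,0],[60,0,0,0,0],[60,0,0,0,0],[60,0,0,0,0],[60,0,0,0,0]]]}}

```text
time: 23.75
tool_pos: [0.5098, -0.0949, 0.1619]
tool_rot: [0.001, -0.071, 0.997, -0.0]
contact_force: [0.1, -0.7, 0.0]
gripper_width: 0.598
grasp_force: 0.0
```

Run:
```python
from h import *
f,K,Rw,o=cam('wrist'); P=cloud(f,K,Rw,o)
print(nut(P,(.510,-.095)))
s=manip.state(); print(s['tool_pos'],toolang())
```

```text
(883, array([ 0.5103, -0.0939]), 0.0207, np.int64(38), np.float64(0.0363))
[ 0.509728   -0.09496876  0.16167625] 98.1
```

Emit:
{"fn": "servo_tool", "kwargs": {"deltas": [[[65,0.0005,0.001,-0.04,0],[65,0,0,-0.04,0],[65,0,0,-0.03,0],[65,0,0,-0.02,0],[65,0,0,-0.0145,0],[65,0,0,0,0],[20,0,0,0,0],[0,0,0,0,0]]]}}

```text
time: 24.6
tool_pos: [0.5111, -0.0951, 0.018]
tool_rot: [0.002, -0.07, 0.998, -0.001]
contact_force: [0.3, 0.7, -0.4]
gripper_width: 0.406
grasp_force: 61.3
```

Emit:
{"fn": "servo_tool", "kwargs": {"deltas": [[[0,0,0,0,0],[0,0,0,0,0],[0,0,0,0,0],[0,0,0,0.005,0],[0,0,0,0.02,0],[0,0,0,0.04,0],[0,0,0,0.05,0],[0,0,0,0.05,0]]]}}

```text
time: 25.4
tool_pos: [0.5081, -0.0943, 0.1815]
tool_rot: [-0.001, -0.07, 0.998, 0.0]
contact_force: [0.6, -0.5, -1.0]
gripper_width: 0.405
grasp_force: 61.3
```

Emit:
{"fn": "servo_tool", "kwargs": {"deltas": [[[0,0.0118,0.0477,0.01,0],[0,0.0118,0.0477,0,0],[0,0.0118,0.0477,0,0],[0,0.0118,0.0477,0,0],[0,0.0118,0.0477,0,0],[0,0.0118,0.0477,0,0],[0,0.0118,0.0477,0,0],[0,0.0118,0.0477,0,0]]]}}

```text
time: 26.2
tool_pos: [0.6033, 0.2886, 0.1902]
tool_rot: [-0.001, -0.07, 0.998, -0.0]
contact_force: [0.3, -0.5, -0.8]
gripper_width: 0.403
grasp_force: 61.4
```

Emit:
{"fn": "servo_tool", "kwargs": {"deltas": [[[0,0.0118,0.0477,0,0],[0,0,0,0,0],[0,0,0,-0.03,0],[0,0,0,-0.03,0],[0,0,0,0,0],[42,0,0,0,0],[50,0,0,0,0],[50,0,0,0,0]]]}}

```text
time: 27.0
tool_pos: [0.617, 0.3348, 0.1339]
tool_rot: [0.002, -0.07, 0.998, 0.001]
contact_force: [-0.3, 0.2, 0.3]
gripper_width: 0.496
grasp_force: 0.0
```

Emit:
{"fn": "servo_tool", "kwargs": {"deltas": [[[50,0,0,0.04,0],[50,0,0,0.04,0],[60,-0.01,-0.045,0.01,0],[60,-0.01,-0.045,0,0],[60,-0.01,-0.045,0,0],[60,-0.01,-0.045,0,0],[60,0,0,0,0],[60,0,0,0,0]]]}}

```text
time: 27.8
tool_pos: [0.5762, 0.1537, 0.2229]
tool_rot: [0.002, -0.069, 0.998, 0.0]
contact_force: [0.5, -0.4, 1.1]
gripper_width: 0.601
grasp_force: 0.0
```

Run:
```python
from h import *
ims=[]
for n,(a,b,c,d) in {'side':(100,340,220,480),'scene':(130,350,160,420)}.items():
    f,K,Rw,o=cam(n); ims.append(cv2.resize(f['pixels'][a:b,c:d],(400,400),interpolation=3)); P=cloud(f,K,Rw,o)
    p=heights(P,.616,.336,.10,.12,.133); p=p[np.hypot(p[:,0]-.616,p[:,1]-.336)>.055];print(circ(p))
    for k,c,z0,z1 in [('A',(.438,-.221),.006,.013),('B',(.452,-.386),.006,.013),('T',(.592,-.336),.010,.018)]:
        print(k,rect(clean(heights(P,*c,.058,z0,z1),5)))
save(None,'c4.png',cv2.hconcat(ims)); s=manip.state(); print(s['tool_pos'],s['contact_force'],s['gripper_width'])
```

```text
[0.6159 0.338  0.0655]
A [ 436.8 -218.2   90.6   58.6  -15.2]
B [ 452.4 -385.9  104.3   58.8   16. ]
T [ 592.2 -338.2   90.8   57.7  -10.2]
[0.6166 0.3392 0.0653]
A [ 437.2 -216.7   91.2   55.6  -14.7]
B [ 453.9 -383.8  107.2   59.1   18.7]
T [ 591.9 -335.9   90.5   56.1  -10.5]
[0.57614883 0.15511657 0.22221712] [0.0175568  0.1007392  0.39785816] 0.5983887356552797
```

View pics/c4.png

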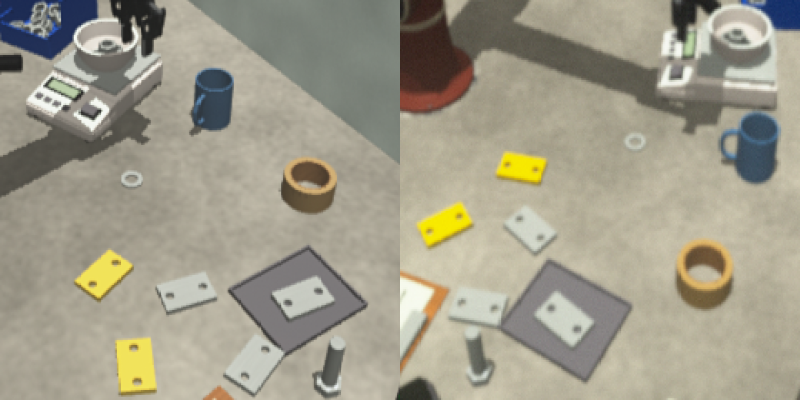

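The side and scene views show all three nuts in the bowl, only the washer left on the counter, and the bowl in place. Next are the plates, A at (.437,-.217) first.

Emit:
{"fn": "servo_tool", "kwargs": {"deltas": [[[90,-0.0174,-0.0465,0,-7.2],[90,-0.0174,-0.0465,0,-7.2],[90,-0.0174,-0.0465,0,-7.2],[90,-0.0174,-0.0465,0,0],[90,-0.0174,-0.0465,0,0],[90,-0.0174,-0.0465,0,0],[90,-0.0174,-0.0465,0,0],[90,-0.0174,-0.0465,0,0]]]}}

```text
time: 28.7
tool_pos: [0.4365, -0.2185, 0.2217]
tool_rot: [0.001, 0.117, 0.993, -0.0]
contact_force: [2.0, -0.3, 0.5]
gripper_width: 0.898
grasp_force: 0.0
```

Emit:
{"fn": "servo_tool", "kwargs": {"deltas": [[[90,0,0,-0.03,0],[90,0,0,-0.03,0],[90,0,0,0,0],[90,0,0,0,0],[90,0,0,0,0],[90,0,0,0,0],[90,0,0,0,0],[90,0,0,0,0]]]}}

```text
time: 29.5
tool_pos: [0.4368, -0.2176, 0.1617]
tool_rot: [0.001, 0.118, 0.993, -0.0]
contact_force: [0.2, -0.3, 0.2]
gripper_width: 0.898
grasp_force: 0.0
```

Run:
```python
from h import *
f,K,Rw,o=cam('wrist'); P=cloud(f,K,Rw,o); save(f,'w6.png'); np.savez('/tmp/w6.npz',px=f['pixels'],P=P,K=K,Rw=Rw,o=o)
px=f['pixels'].astype(int)
for k,c,z0,z1 in [('A',(.437,-.217),.006,.014),('B',(.449,-.387),.006,.014),('T',(.592,-.336),.011,.018)]:
    p=clean(heights(P,*c,.062,z0,z1),10,.004); print(k,len(p),rect(p) if len(p) else 0,p[:,2].mean() if len(p) else 0)
s=manip.state(); print(s['tool_pos'],toolang(),s['gripper_width'])
```

```text
A 5684 [ 438.8 -215.3   90.7   56.1  -14. ] 0.010554920246803786
B 5316 [ 455.1 -383.7  105.4   60.3   16.3] 0.010235235372969127
T 2485 [ 591.5 -333.6   87.1   53.9   -9.3] 0.014510540156237813
[ 0.43666086 -0.21753701  0.1614713 ] 76.4 0.9001590833047832
```

View pics/w6.png

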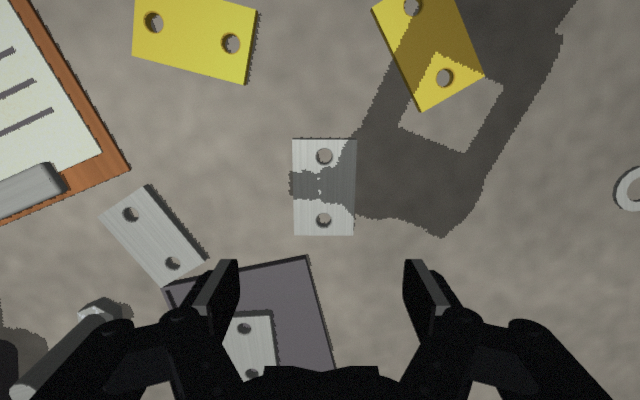

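The wrist view shows plate A upright at (324,187) px, aligned with the fingers. Plate B is at (155,235), touching the tray corner. Descending on A.

Emit:
{"fn": "servo_tool", "kwargs": {"deltas": [[[90,0.002,0.002,-0.04,0],[90,0,0,-0.04,0],[90,0,0,-0.04,0],[90,0,0,-0.01,0],[90,0,0,-0.01,0],[90,0,0,-0.005,0],[90,0,0,-0.004,0],[90,0,0,0,0]]]}}

```text
time: 30.35
tool_pos: [0.4391, -0.216, 0.0128]
tool_rot: [0.001, 0.118, 0.993, -0.0]
contact_force: [-0.2, 0.8, -0.5]
gripper_width: 0.901
grasp_force: 0.0
```

Emit:
{"fn": "servo_tool", "kwargs": {"deltas": [[[75,0,0,-0.001,0],[65,0,0,0,0],[55,0,0,0,0],[0,0,0,0,0],[0,0,0,0,0],[0,0,0,0,0],[0,0,0,0,0],[0,0,0,0,0]]]}}

```text
time: 31.15
tool_pos: [0.4391, -0.2159, 0.0122]
tool_rot: [0.001, 0.118, 0.993, -0.0]
contact_force: [-2.3, 0.9, 5.8]
gripper_width: 0.63
grasp_force: 64.1
```

Emit:
{"fn": "servo_tool", "kwargs": {"deltas": [[[0,0,0,0.005,0],[0,0,0,0.01,0],[0,0,0,0.03,0],[0,0,0,0.05,0],[0,0,0,0.05,0],[0,0.04,0.005,0,0],[0,0.04,0.005,0,0],[0,0.04,0.005,0,4.2]]]}}

```text
time: 31.95
tool_pos: [0.5595, -0.2002, 0.1571]
tool_rot: [0.001, 0.081, 0.997, -0.0]
contact_force: [0.5, -0.7, -2.6]
gripper_width: 0.636
grasp_force: 65.1
```

Emit:
{"fn": "servo_tool", "kwargs": {"deltas": [[[0,0,0,0,0],[0,0,0,0,0],[0,0,0,0,0],[0,0,0,0,0],[0,0,0,0,0],[0,0,0,0,0],[0,0,0,0,0],[0,0,0,0,0]]]}}

```text
time: 32.75
tool_pos: [0.5582, -0.2006, 0.1559]
tool_rot: [0.0, 0.082, 0.997, -0.0]
contact_force: [-0.1, -0.1, -3.2]
gripper_width: 0.632
grasp_force: 65.1
```

Run:
```python
from h import *
f,K,Rw,o=cam('wrist'); P=cloud(f,K,Rw,o); save(f,'w7.png'); np.savez('/tmp/w7.npz',px=f['pixels'],P=P,K=K,Rw=Rw,o=o)
s=manip.state(); print(s['tool_pos'],toolang(),s['gripper_width'],s['grasp_force'],s['contact_force'])
p=clean(heights(P,.592,-.336,.062,.011,.018),8,.004); print('T',len(p),rect(p))
c=s['tool_pos']; p=clean(heights(P,c[0],c[1],.062,c[2]-.03,c[2]+.003),8,.004); print('held?',len(p),rect(p),np.percentile(p[:,2],[5,50,95]))
```

```text
[ 0.55826865 -0.20056489  0.15590314] 80.6 0.6346271247859502 65.07869124412537 [ 0.15528773  0.30702578 -3.97404214]
T 5202 [ 594.1 -335.5   90.9   57.4  -10. ]
held? 21379 [ 557.8 -200.5   91.1   80.6   -9.7] [0.15182447 0.15416836 0.1552036 ]
```

View pics/w7.png

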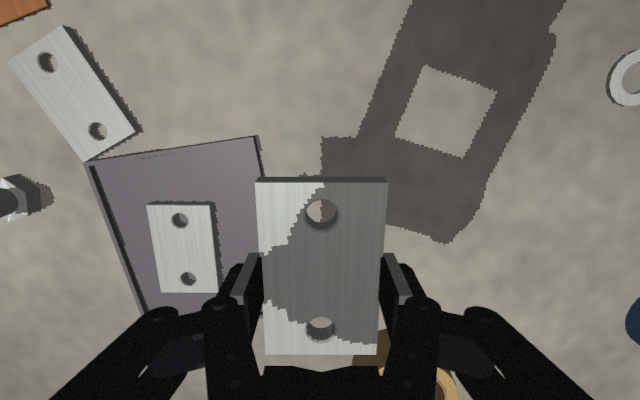

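The held plate is square in the grip, its centre at the TCP. The tray plate is unobstructed at (183,248) px, pose (.594,-.3355), -10°.

Emit:
{"fn": "servo_tool", "kwargs": {"deltas": [[[0,0.0121,-0.045,0,0],[0,0.0121,-0.045,0,0],[0,0.0121,-0.045,0,-0.4],[0,0,0,-0.04,0],[0,0,0,-0.04,0],[0,0,0,-0.03,0],[0,0,0,0,0],[0,0,0,0,0]]]}}

```text
time: 33.6
tool_pos: [0.5945, -0.3353, 0.0456]
tool_rot: [-0.0, 0.085, 0.996, 0.0]
contact_force: [-0.6, -0.7, -3.4]
gripper_width: 0.634
grasp_force: 65.2
```

Emit:
{"fn": "servo_tool", "kwargs": {"deltas": [[[0,0,0,0,0],[0,0,0,0,0],[0,0,0,0,0],[0,0,0,0,0],[0,0,0,0,0],[0,0,0,0,0],[0,0,0,0,0],[0,0,0,0,0]]]}}

```text
time: 34.4
tool_pos: [0.5946, -0.3354, 0.0457]
tool_rot: [-0.0, 0.085, 0.996, 0.0]
contact_force: [0.1, -0.2, -3.6]
gripper_width: 0.631
grasp_force: 65.2
```

Run:
```python
from h import *
s=manip.state(); print(s['tool_pos'],toolang(),s['gripper_width'],s['contact_force'])
f,K,Rw,o=cam('wrist'); P=cloud(f,K,Rw,o); save(f,'w8.png')
c=s['tool_pos']; p=clean(heights(P,c[0],c[1],.062,c[2]-.01,c[2]+.003),8,.004); print('held',len(p),rect(p),np.percentile(p[:,2],[5,50,95]))
```

```text
[ 0.59457831 -0.33542203  0.04568054] 80.2 0.6311014572283096 [ 0.11875764 -0.18335839 -3.57427998]
held 21152 [ 594.3 -335.4   91.6   80.9  -10.1] [0.04232574 0.04387728 0.04491537]
```

Emit:
{"fn": "servo_tool", "kwargs": {"deltas": [[[0,0,0,-0.008,0],[0,0,0,-0.006,0],[0,0,0,-0.003,0],[0,0,0,-0.002,0],[0,0,0,-0.001,0],[0,0,0,0,0],[0,0,0,0,0],[0,0,0,0,0]]]}}

```text
time: 35.25
tool_pos: [0.5949, -0.3357, 0.0263]
tool_rot: [0.0, 0.085, 0.996, -0.0]
contact_force: [-0.9, 0.7, 0.0]
gripper_width: 0.632
grasp_force: 65.6
```

Emit:
{"fn": "servo_tool", "kwargs": {"deltas": [[[70,0,0,0,0],[75,0,0,0,0],[82,0,0,0,0],[85,0,0,0,0],[85,0,0,0.02,0],[85,0,0,0.04,0],[85,0,0,0.05,0],[85,-0.03,0.02,0.03,0]]]}}

```text
time: 36.05
tool_pos: [0.5677, -0.318, 0.1712]
tool_rot: [0.004, 0.086, 0.996, -0.002]
contact_force: [0.5, 0.0, 2.5]
gripper_width: 0.85
grasp_force: 0.0
```

Run:
```python
from h import *
f,K,Rw,o=cam('wrist'); P=cloud(f,K,Rw,o); save(f,'w9.png'); np.savez('/tmp/w9.npz',px=f['pixels'],P=P,K=K,Rw=Rw,o=o)
s=manip.state(); print(s['tool_pos'],toolang())
p=clean(heights(P,.594,-.336,.062,.020,.028),8,.004); print('top',len(p),rect(p))
p=clean(heights(P,.594,-.336,.062,.0125,.017),4,.004); print('low',len(p),rect(p) if len(p) else 0)
p=clean(heights(P,.455,-.385,.062,.0085,.014),8,.004); print('B',len(p),rect(p))
```

```text
[ 0.56478022 -0.315293    0.17558608] 80.2
top 5331 [ 594.6 -335.6   90.8   56.3  -10.1]
low 177 [ 590.5 -335.1   83.4   55.1   -9.6]
B 7737 [ 457.5 -383.6  109.2   61.    15. ]
```

View pics/w9.png

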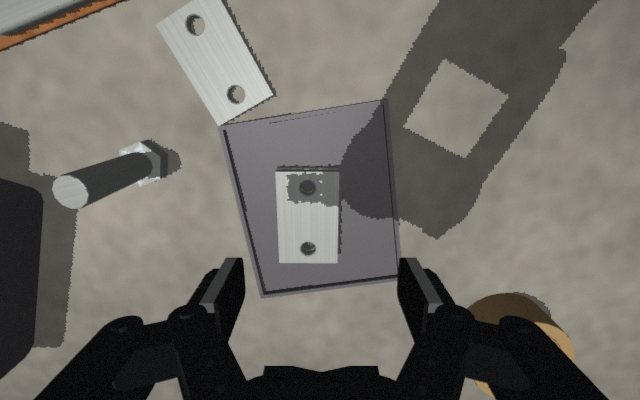

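The pile of two is aligned within 1 mm. Now for plate B's pose, with the tray excluded by colour (B is bright at (215,60) px).

```bash
cat > b.py <<'E'
from h import *
def plateB(px,P,c=(.452,-.386)):
    m=(px.astype(int).min(2)>145)&(np.hypot(P[...,0]-c[0],P[...,1]-c[1])<.062)&(P[...,2]>.006)&(P[...,2]<.014)
    m=cv2.morphologyEx(m.astype('u1'),cv2.MORPH_CLOSE,np.ones((3,3)))
    m=cv2.morphologyEx(m,cv2.MORPH_OPEN,np.ones((5,5)))
    n,l,st,_=cv2.connectedComponentsWithStats(m); k=1+st[1:,4].argmax(); return st[k],rect(P[(l==k)&np.isfinite(P[...,0])])
E
python3 - <<'E'
from b import *
for n in ['w9','w7','w6']:
    D=np.load(f'/tmp/{n}.npz'); print(plateB(D['px'],D['P']))
E
```

```text
(array([ 157,    0,  115,  124, 7286], dtype=int32), array([ 446.6, -386.6,   93.9,   56.5,   18.2]))
(array([   9,   27,  124,  134, 7427], dtype=int32), array([ 448.5, -386.1,   90.2,   57.1,   18.5]))
(array([ 100,  188,  102,   98, 4541], dtype=int32), array([ 448.8, -386.2,   90. ,   57.2,   18.3]))
```

Emit:
{"fn": "servo_tool", "kwargs": {"deltas": [[[88,-0.029,-0.0178,0,7],[88,-0.029,-0.0178,0,7],[88,-0.029,-0.0178,0,7],[88,-0.029,-0.0178,0,7],[88,0,0,0,0],[88,0,0,0,0],[88,0,0,0,0],[88,0,0,0,0]]]}}

```text
time: 36.9
tool_pos: [0.4495, -0.3861, 0.1657]
tool_rot: [0.0, -0.159, 0.987, 0.0]
contact_force: [0.3, -0.8, 0.5]
gripper_width: 0.875
grasp_force: 0.0
```

Run:
```python
from b import *
f,K,Rw,o=cam('wrist'); P=cloud(f,K,Rw,o); save(f,'w10.png')
s=manip.state(); print(s['tool_pos'],toolang(),plateB(f['pixels'],P))
p=clean(heights(P,.449,-.386,.062,.006,.014),8,.004); print(len(p),rect(p)); print(f['pixels'][190,325],P[190,325])
```

```text
[ 0.44947273 -0.38611821  0.16576981] 108.3 (array([ 290,  137,   64,   57, 2965], dtype=int32), array([ 430.7, -391.8,   55.7,   51.5,  -71.8]))
5830 [ 456.1 -383.8  107.2   58.4   16.5]
[94 96 93] [ 0.45068447 -0.38139783  0.01135362]
```

Emit:
{"fn": "servo_tool", "kwargs": {"deltas": [[[88,-0.001,0,-0.04,0],[88,0,0,-0.04,0],[88,0,0,-0.04,0],[88,0,0,-0.015,0],[88,0,0,-0.01,0],[88,0,0,-0.005,0],[88,0,0,-0.003,0],[88,0,0,0,0]]]}}

```text
time: 37.75
tool_pos: [0.4485, -0.3875, 0.0142]
tool_rot: [0.001, -0.158, 0.987, -0.001]
contact_force: [-0.2, 0.3, -0.1]
gripper_width: 0.878
grasp_force: 0.0
```

Emit:
{"fn": "servo_tool", "kwargs": {"deltas": [[[75,0,0,-0.001,0],[65,0,0,0,0],[55,0,0,0,0],[0,0,0,0,0],[0,0,0,0,0],[0,0,0,0,0],[0,0,0,0,0],[0,0,0,0,0]]]}}

```text
time: 38.55
tool_pos: [0.4481, -0.3872, 0.0134]
tool_rot: [0.0, -0.158, 0.987, -0.0]
contact_force: [-1.2, 2.0, 4.5]
gripper_width: 0.631
grasp_force: 64.1
```

Emit:
{"fn": "servo_tool", "kwargs": {"deltas": [[[0,0,0,0.005,0],[0,0,0,0.01,0],[0,0,0,0.03,0],[0,0,0,0.05,0],[0,0,0,0.05,0],[0,0,0,0,0],[0,0,0,0,0],[0,0,0,0,0]]]}}

```text
time: 39.35
tool_pos: [0.4465, -0.3854, 0.1544]
tool_rot: [-0.001, -0.158, 0.987, 0.002]
contact_force: [0.3, -1.1, -3.7]
gripper_width: 0.628
grasp_force: 64.8
```

Emit:
{"fn": "servo_tool", "kwargs": {"deltas": [[[0,0.0368,0.0125,0,-7.1],[0,0.0368,0.0125,0,-7.1],[0,0.0368,0.0125,0,-7.1],[0,0.0368,0.0125,0,-7.1],[0,0,0,-0.04,0],[0,0,0,-0.04,0],[0,0,0,-0.015,0],[0,0,0,0,0]]]}}

```text
time: 40.15
tool_pos: [0.5911, -0.3341, 0.0553]
tool_rot: [-0.005, 0.089, 0.996, 0.003]
contact_force: [0.5, -0.2, -4.0]
gripper_width: 0.635
grasp_force: 64.8
```

Emit:
{"fn": "servo_tool", "kwargs": {"deltas": [[[0,0,0,0,0],[0,0,0,0,0],[0,0,0,0,0],[0,0,0,0,0],[0,0,0,0,0],[0,0,0,0,0],[0,0,0,0,0],[0,0,0,0,0]]]}}

```text
time: 40.95
tool_pos: [0.5948, -0.3366, 0.0617]
tool_rot: [-0.0, 0.089, 0.996, 0.0]
contact_force: [0.5, -0.5, -4.4]
gripper_width: 0.629
grasp_force: 64.8
```

Run:
```python
from h import *
s=manip.state(); print(s['tool_pos'],toolang(),s['gripper_width'],s['contact_force'])
f,K,Rw,o=cam('wrist'); P=cloud(f,K,Rw,o); save(f,'w11.png')
c=s['tool_pos']; p=clean(heights(P,c[0],c[1],.062,c[2]-.01,c[2]+.003),8,.004); print('held',len(p),rect(p),np.percentile(p[:,2],[5,50,95]))
```

```text
[ 0.59479452 -0.33661611  0.06174175] 79.8 0.6289912199396929 [ 0.52394943 -0.50573925 -4.44262378]
held 20642 [ 595.3 -336.9   91.4   81.   -10.3] [0.05746389 0.05875077 0.05981617]
```

Emit:
{"fn": "servo_tool", "kwargs": {"deltas": [[[0,-0.0006,0.0012,0,0.2],[0,0,0,-0.01,0],[0,0,0,-0.008,0],[0,0,0,-0.004,0],[0,0,0,-0.002,0],[0,0,0,-0.001,0],[0,0,0,0,0],[0,0,0,0,0]]]}}

```text
time: 41.8
tool_pos: [0.5946, -0.3357, 0.0375]
tool_rot: [0.0, 0.087, 0.996, -0.0]
contact_force: [-1.6, 0.8, 1.4]
gripper_width: 0.632
grasp_force: 65.4
```

Emit:
{"fn": "servo_tool", "kwargs": {"deltas": [[[0,0,0,0,0],[0,0,0,0,0],[0,0,0,0,0],[0,0,0,0,0],[0,0,0,0,0],[0,0,0,0,0],[0,0,0,0,0],[0,0,0,0,0]]]}}

```text
time: 42.6
tool_pos: [0.5946, -0.3357, 0.0375]
tool_rot: [0.0, 0.087, 0.996, -0.0]
contact_force: [-1.4, 1.7, 5.0]
gripper_width: 0.631
grasp_force: 65.7
```

Contact is made (5 N), so I'll release and retreat.

Emit:
{"fn": "servo_tool", "kwargs": {"deltas": [[[70,0,0,0,0],[75,0,0,0,0],[82,0,0,0,0],[85,0,0,0,0],[85,0,0,0.02,0],[85,0,0,0.04,0],[85,0,0,0.05,0],[85,-0.03,0.02,0.03,0]]]}}

```text
time: 43.4
tool_pos: [0.5671, -0.3179, 0.1819]
tool_rot: [0.004, 0.087, 0.996, -0.002]
contact_force: [0.4, -0.3, 1.7]
gripper_width: 0.851
grasp_force: 0.0
```

Emit:
{"fn": "servo_tool", "kwargs": {"deltas": [[[85,0,0,0,0],[85,0,0,0,0],[85,0,0,0,0],[85,0,0,0,0],[85,0,0,0,0],[85,0,0,0,0],[85,0,0,0,0],[85,0,0,0,0]]]}}

```text
time: 44.2
tool_pos: [0.5643, -0.3155, 0.1766]
tool_rot: [-0.0, 0.087, 0.996, 0.0]
contact_force: [-0.3, 0.1, -0.5]
gripper_width: 0.851
grasp_force: 0.0
```

Run:
```python
from h import *
f,K,Rw,o=cam('wrist'); P=cloud(f,K,Rw,o); save(f,'w12.png')
p=clean(heights(P,.594,-.336,.064,.030,.038),8,.004); print('top',len(p),rect(p),p[:,2].mean())
p=clean(heights(P,.594,-.336,.064,.011,.038),4,.004); print('all',len(p),rect(p))
for n,b in [('side',(100,340,220,480)),('scene',(130,350,160,420))]:
    f,K,Rw,o=cam(n); P=cloud(f,K,Rw,o); save(f,n+'9.png')
    p=heights(P,.616,.336,.10,.12,.133); p=p[np.hypot(p[:,0]-.616,p[:,1]-.336)>.055];print(n,circ(p),'tape',circ(heights(P,.757,-.14,.08,.043,.055)),'mug',circ(heights(P,.75,.13,.07,.09,.1)))
    print('pile',rect(clean(heights(P,.594,-.336,.064,.028,.038),4)))
    q=heights(P,.616,.338,.05,.085,.125); print('nuts z',np.percentile(q[:,2],[50,90,98]).round(3))
a=cv2.imread('pics/side9.png')[90:310,220:480]; w=cv2.imread('pics/w12.png')[60:320,180:440]
cv2.imwrite('pics/c5.png',cv2.hconcat([cv2.resize(a,(400,400),interpolation=3),cv2.resize(w,(400,400),interpolation=3)]))
```

```text
top 5426 [ 594.9 -335.7   90.3   56.1   -9.8] 0.03452122612326909
all 6044 [ 591.1 -353.4   92.3   91.3   79.9]
side [0.6144 0.3367 0.0642] tape [ 0.781  -0.1667  0.0299] mug [0.7485 0.1288 0.0355]
pile [ 592.6 -337.6   94.2   60.1  -10.2]
nuts z [0.108 0.115 0.118]
scene [0.6164 0.3396 0.0654] tape [ 0.7699 -0.1527  0.0434] mug [0.7521 0.1301 0.0377]
pile [ 592.6 -335.6   92.1   58.6   -9.8]
nuts z [0.104 0.116 0.118]
```

View pics/c5.png

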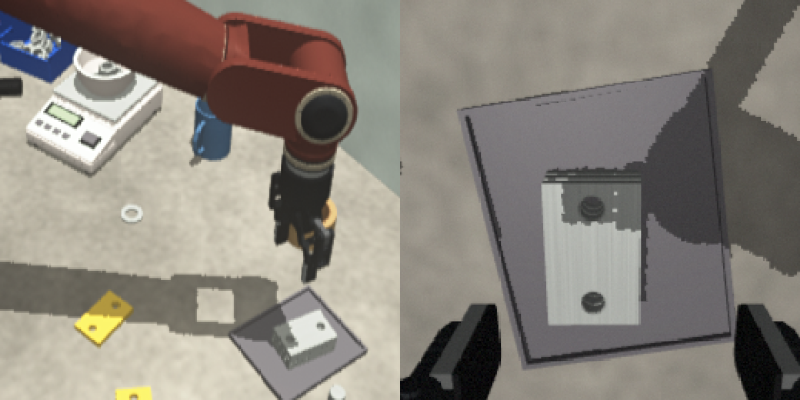

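The close view shows the pile of three square with its edges in line inside the tray. The bowl with the nuts is on the scale, and the arm touches nothing. Handing in.

```bash
python3 -c "
from plant import manip; print(manip.job_done())"
```

```text
the job is handed in; nothing more can be done
None
```

The job is handed in: the bowl was set on the platter and the scale tared before the three loose nuts went in, and the three plates are in one square pile in the tray.

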